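# Close up the die chest

### The job

Close up the green tool chest by pushing with the fingers: first push its open drawer fully home, then swing the raised lid down until it lies fully shut. Push gently so that neither slams, do not shove or lift the chest or draw the drawer further out, and leave the hammer, the curved sheet, the dolly and the oil bottle where they are.

Things in the scene. Friction and masses are not known exactly. Their poses are not given: they have to be found in the camera images.
- chest: Green steel chest standing loose on the bench, 6 kg or so, 200 deep (x) x 280 wide (y) x 110 high to its rim. Origin: centre of its underside, on the bench; z up; its front, with the drawer, faces its own -x. The lid is hinged along the far (+x) top edge. Bench friction holds it against pushes of up to 15 N.
- drawer_box (a joint): Drawer travel, m: 0 fully home (front flush with the chest front), grows as it slides out along the chest's -x, stop at 0.12. Slides with about 2.5 N of friction, stays where left. Its front is 262 wide and spans 14 to 86 mm above the bench. The front faces the robot's right side more or less.
- drawer_pull (a point): Middle of the outer face of the drawer's aluminium pull, a solid bar 120 wide (along chest y) and 20 high that stands 18 mm out from the drawer front; this point is 58 mm above the bench. With the drawer home it lies at x = -0.118 in the chest's frame. Site axes as the chest's.
- lid_panel (a joint): Lid angle, rad: 0 shut and level, grows as it opens (about 1.57 upright). Stiff hinge: it stays at any angle and takes about 1.5 to 4 N at its free edge to close.
- lid_hinge (a point): Middle of the lid's hinge line, which runs along the chest's y; in the chest's frame x = 0.1, y = 0, z = 0.113.
- lid_edge (a point): Middle of the lid's free edge, on its outer (upper) face. The lid is a flat panel 206 mm from hinge to free edge, 284 wide, 5 thick, the hinge line in the middle of its thickness. A thin lip along the free edge hangs 34 mm towards the chest and drops in front of the drawer front when shut; it clears the pull. The outer face faces up and away from the front while open.
- sandbag: Fixed round tan sandbag, 260 across, 40 high, on the robot's right; origin at the centre of its underside.
- hammer: Hammer, 220 long, lying on the bench along its own x beside the chest, on the side away from the robot; origin at the middle of its underside. Leave alone.
- panel: Curved steel sheet, 140 x 115, about 25 high, lying arched on the sandbag; origin at the centre of its underside. Leave alone.
- dolly: Dark steel dolly block, 80 x 55 x 54 high, lying on the sandbag beside the sheet; origin at the centre of its underside. Leave alone.
- oil_bottle: Grey oil bottle, 52 across, 110 high, standing behind the chest's hinge side; origin at the centre of its underside. Leave alone.

How it is judged:
On the way, in this order (a step that is already met when the one before it is completed fails the run):
1. the drawer is fully home (within 4 mm) while the lid still stands open (value of joint drawer_box below 0.004 m and value of joint lid_panel above 0.5 rad), for 0.2 s.
2. the lid is shut (within 0.04 rad) over the drawer (value of joint lid_panel below 0.04 rad and value of joint drawer_box below 0.004 m), for 0.2 s.
At the end, for the whole second after the job is handed in: The drawer is home within 4 mm and the lid shut within 0.04 rad (8 mm at its edge), the chest at rest within 25 mm of where it stood (all of step 2 and distance of chest from where it was at the start of the episode below 0.025 m and linear speed of chest below 0.02 m/s); the robot touches nothing.
It fails at once if the lid came down (below 0.5 rad) before the drawer was home (value of joint lid_panel below 0.5 rad and value of joint drawer_box above 0.008 m).
It fails at once if the drawer was drawn out (over 110 mm), or the chest was pushed (over 5 N) with a part of the arm other than the fingers (value of joint drawer_box above 0.11 m or contact force between the arm and chest above 5 N).
It fails at once if the lid (over 2.5 rad/s) or the drawer (over 0.5 m/s) was slammed (velocity of joint lid_panel below -2.5 rad/s or velocity of joint drawer_box below -0.5 m/s).
It fails at once if the chest was shoved or lifted (25 mm) or tipped (0.08 rad) (distance of chest from where it was at the start of the episode above 0.025 m or angle between chest's own z axis and vertical above 0.08 rad).
It fails at once if a bystander was moved more than 20 mm (distance of any of hammer, panel, dolly, oil_bottle from where it was at the start of the episode above 0.02 m).
It also fails if it takes over 58 s, if anything falls off the work surface, if the arm or the gripper's body presses on something with over 40 N, if the wrist force passes 120 N, or if a joint passes its speed limit or range.

### The arm

A 6-joint arm with a two-finger parallel gripper is mounted at the origin on the work surface. World frame = base frame: x ahead of the robot, y to its left, z up, the work surface at z = 0. Lengths are in m, angles in rad, forces in N, time in s.
With the tool pointing down it reaches from about 0.3 to 0.875 m from the base axis. Payload 6.4 kg.
Tool frame: the origin (TCP) lies between the finger pads; the fingertips stand ctrl.tip_extent ahead of it and the grasp point (between the pads) is the TCP (ctrl.tip_extent is the distance from the TCP to the fingertips, in m); z points along the fingers, y is the line along which they close (so a half turn about z gives the same grasp; the last joint's range is limited). The gripper opens to 85 mm and grips with 20 to 120 N. Pads are 22 mm wide; open, the fingers measure 114 mm over their backs; the gripper's body (76 mm by 85 mm) begins 54 mm behind the grasp point. The pads swing forward as they close: fully open they stand 13 mm farther back than shut.
Start: joints at [-1.523, 0.181, 1.607, -0, 1.354, -0.206], TCP at [0.144, -0.557, 0.25] pointing down, gripper open.
Joint ranges: [-2.99, 2.99], [-0.89, 2.07], [0.3, 2.58], [-1.14, 4.28], [0, 2.63], [-3.12, 3.12]. Speed limits (rad/s): [2.57, 2.57, 3.01, 3.14, 3.14, 3.14].

### API

Orientations are given as a unit quaternion [w, x, y, z].
In Python, from bench import ctrl gives the robot as it stands.
- The arm moves only by the tool send_rows, never from a script. Its arguments are lists of equal length, an entry for each row: "dr": the turn, a rotation vector about the tool's x, y, z in units of 6 degrees (1.0 is 6 degrees), a list of three; "xyz": the shift along the tool's x, y, z in cm, a list of three; "jaw": the opening in per cent of the stroke, from 0 (shut) to 100 (fully open). In form: {"dr": [[wx, wy, wz], ...], "xyz": [[dx, dy, dz], ...], "jaw": [jaw, ...]}. A call has exactly 8 rows; each row is the pose to reach, as a shift and turn from the pose commanded when the call began, along the tool's axes at that moment; what a row does not reach only later rows make up. A row lasts 1/8 s, in which the tool goes at most 62.5 mm and 10.7 degrees, less where a joint would pass 70% of its speed; a pose out of reach is approached as far as the arm can. A call with a gripper value outside its range is refused whole. The fingers move at their own pace and stop on an object; the grip force is fixed at half the most. Time passes only in rows, so rows that repeat a pose let the fingers close, or fill a call up. It gives the time, the measured TCP pose, the force, the opening and the grip force at its end, in the units of the state.
- ctrl.get_obs(): the state, without advancing time (a new reading comes with each control period).
- ctrl.camera(name): name is "side" or "top"; returns the picture (480x640x3 uint8, red, green, blue); there is no depth.
- ctrl.calibration(name): a dict with "camera_matrix" (3x3 intrinsics, pixels), "world_from_camera" (4x4, takes a point from camera to world coordinates). Camera axes: x right, y up, looking along -z (the intrinsics and any distortion apply to the point x, -y, -z); pixel columns grow to the right and rows downward; lengths in m; the calibration is good to about 2 mm. A picture is of the moment at which its call begins. calibration takes no time and is no camera call.
- ctrl.hand_in(): hands the job in; it is judged then, once.
The state is a dict: "time_s": time; "q": joint angles; "dq": joint speeds; "joint_efforts": joint torques, N m; "eef_pos": TCP position; "eef_rot": TCP orientation; "wrist_force": force on the tool from outside, world axes, zero at the start; "torque": the same for the moment, N m; "opening": opening from 0.0 (shut) to 1.0 (fully open); "grasp_force": force on a finger pad.
Only numpy, scipy, OpenCV 4.12 (cv2) and the standard library are available. Lean on these libraries where they do the work, as an engineer would, in place of code of your own. Each camera call takes 0.05 s, during which the arm holds its last target. There are 200 camera calls.

## Working session

There is one attempt and no reset: what is moved stays moved. The work goes in short steps, Python scripts to look and compute and a tool call to move; the robot and the scene stay as the last step left them, time stands still between calls to the robot, and variables do not carry over. Pictures are saved under pics/ and viewed, at most 10 in all, crops included, and the job is handed in when it is done.

Besides the shell and the picture viewer there is one more tool, called after ">>>" as a command line: name --argument value ..., lists and objects as JSON in quotes. send_rows: Moves the arm, as the interface text tells. Its arguments: {"type":"object","properties":{"dr":{"type":"array","items":{"type":"array","items":{"type":"number"}}},"xyz":{"type":"array","items":{"type":"array","items":{"type":"number"}}},"jaw":{"type":"array","items":{"type":"number"}}},"required":["dr","xyz","jaw"]}

```bash
mkdir -p pics; python3 - <<'E'
from bench import ctrl
import cv2
o=ctrl.get_obs();print(o,ctrl.tip_extent)
for n in("side","top"):
    cv2.imwrite(f"pics/{n}0.png",ctrl.camera(n)[:,:,::-1]);c=ctrl.calibration(n);print(n,c)
E
```

```text
{'time_s': 0.0, 'q': array([-1.52332351e+00,  1.81542897e-01,  1.60796540e+00, -1.61681558e-05,
        1.35377735e+00, -2.06299805e-01]), 'dq': array([ 0.00120799, -0.00040132,  0.00034812, -0.00035177, -0.00286837,
       -0.00020614]), 'joint_efforts': array([-2.60633287e-04, -4.44863999e+01, -3.51336157e+01, -2.24174860e-04,
        9.08530637e-03,  3.73162425e-05]), 'eef_pos': array([ 0.14434651, -0.55607693,  0.24940365]), 'eef_rot': array([-8.44456677e-04,  9.91960150e-01,  1.26547792e-01,  5.92846528e-05]), 'wrist_force': array([-0.10063644,  0.05330605, -0.19152658]), 'torque': array([0.01420974, 0.06918042, 0.02421076]), 'grasp_force': 0.0, 'opening': 0.9980347220830482} 0.019
side {'camera_matrix': array([[448.15651924,   0.        , 313.15856588],
       [  0.        , 448.15651924, 251.38276424],
       [  0.        ,   0.        ,   1.        ]]), 'world_from_camera': array([[-0.44066243, -0.65646564,  0.61226587,  1.2337259 ],
       [ 0.89751981, -0.30960455,  0.31401148,  0.25741073],
       [-0.01657745,  0.68789381,  0.72562201,  0.78347003],
       [ 0.        ,  0.        ,  0.        ,  1.        ]])}
top {'camera_matrix': array([[478.56230026,   0.        , 324.18669549],
       [  0.        , 478.56230026, 239.0503926 ],
       [  0.        ,   0.        ,   1.        ]]), 'world_from_camera': array([[ 0.02422984,  0.99630552, -0.08239072,  0.53873607],
       [-0.99951517,  0.02253081, -0.02148939, -0.07896428],
       [-0.01955367,  0.08287145,  0.99636839,  1.35056759],
       [ 0.        ,  0.        ,  0.        ,  1.        ]])}
```

View pics/side0.png

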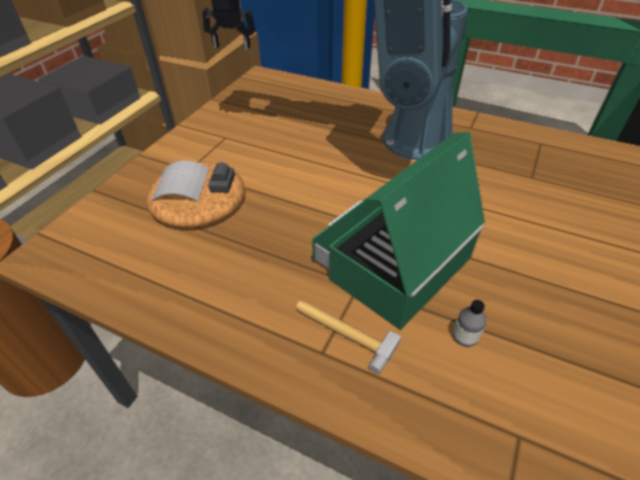

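View pics/top0.png

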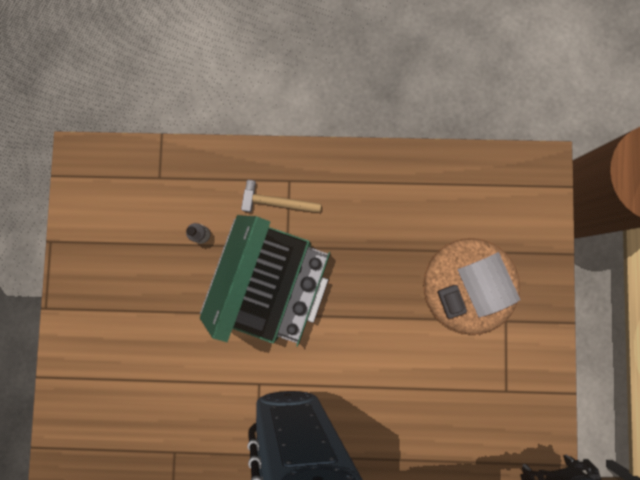

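The side view shows the chest at about (400,250), its lid raised at about (440,220), and the bottle at (470,325). The top view shows the chest at (265,280), with the drawer front at the right and its pull at (318,300). I'll zoom in next.

```bash
python3 - <<'E'
import cv2
a=cv2.imread("pics/top0.png")[205:350,180:350];cv2.imwrite("pics/tc.png",cv2.resize(a,None,fx=4,fy=4,interpolation=2)[:600])
a=cv2.imread("pics/side0.png")[125:325,300:500];cv2.imwrite("pics/sc.png",cv2.resize(a,None,fx=3,fy=3,interpolation=2))
E
```

```text
(no output)
```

View pics/tc.png

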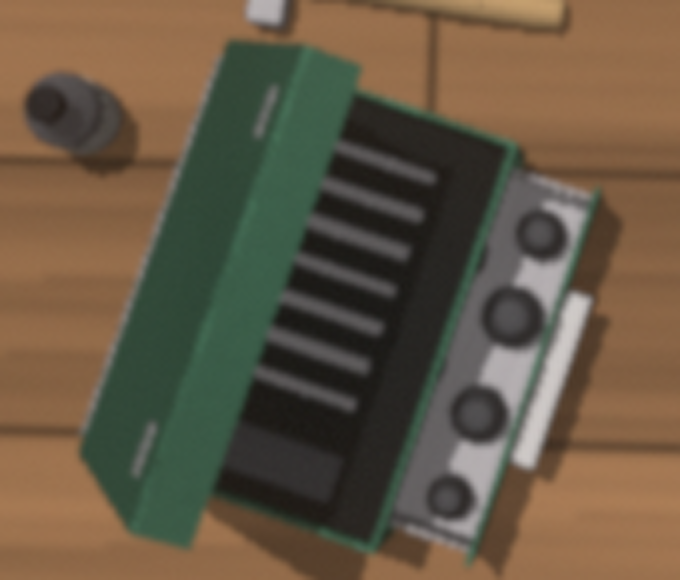

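View pics/sc.png

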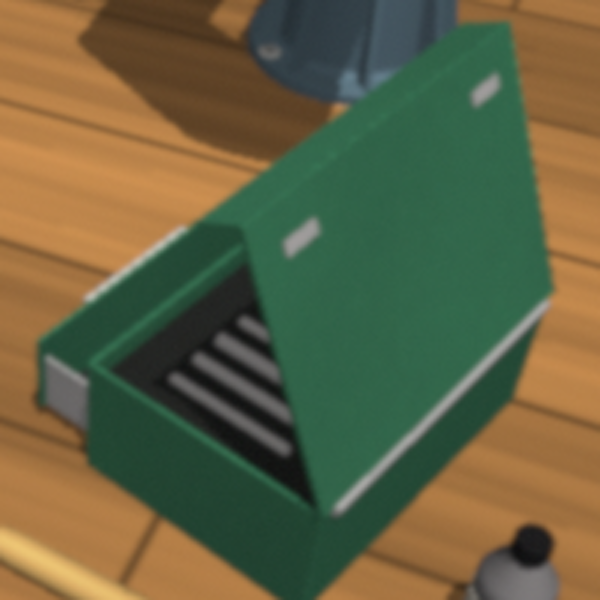

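The top crop shows the rim front corners, the pull and the lid's bend edge clearly. The lid leans over the chest, so it is less than upright. The side crop shows the lid edge corners at (245,228) and (510,22), and the hinge corners at (335,512) and (550,300). Now I'll turn these into positions.

```bash
cat > h.py <<'E'
import numpy as np
from bench import ctrl
C={n:ctrl.calibration(n) for n in("side","top")}
def ray(n,u,v):
    K=C[n]["camera_matrix"];T=C[n]["world_from_camera"]
    d=np.linalg.solve(K,[u,v,1]);return T[:3,3],T[:3,:3]@[d[0],-d[1],-d[2]]
def plane(n,u,v,z):
    o,d=ray(n,u,v);return o+d*(z-o[2])/d[2]
def tri(a,b):
    o,d=ray("top",*a);p,e=ray("side",*b)
    s=np.linalg.lstsq(np.c_[d,-e],p-o,rcond=None)[0]
    q=o+d*s[0];r=p+e*s[1];return (q+r)/2,np.linalg.norm(q-r)
E
python3 - <<'E'
from h import *
np.set_printoptions(precision=4,suppress=True)
t=lambda x,y:(x/4+180,y/4+205); s=lambda x,y:(x/3+300,y/3+125)
for n,p,z in [("front far",(598,192),.086),("front near",(472,560),.086),("rim far",(518,148),.11),("rim near",(373,548),.11),("pull far",(590,297),.068),("pull near",(533,467),.068),("hinge far",(222,50),.113),("hinge near",(83,450),.113)]:
    print(n,plane("top",*t(*p),z))
print("side rim far",plane("side",*s(95,362),.11),"hinge far",plane("side",*s(335,512),.113),"near",plane("side",*s(550,300),.113))
print("lid far",tri(t(303,47),s(245,228)));print("lid near",tri(t(130,530),s(510,22)))
rf=plane("top",*t(518,148),.11);rn=plane("top",*t(373,548),.11)
w=rf-rn;print("w",np.linalg.norm(w)); 
# chest -x points out the drawer; chest +y direction: z cross x
w/=np.linalg.norm(w); out=np.array([w[1],-w[0],0]);print("out",out, "y along",w)
for p in [(598,192),(472,560)]:print((plane("top",*t(*p),.086)-rf)@out)
for p in [(590,297),(533,467)]:print((plane("top",*t(*p),.068)-rf)@out,(plane("top",*t(*p),.068)-rn)@w)
print("bottle",plane("top",200,238,0), "hammer",plane("top",250,210,.02))
E
```

```text
front far [ 0.6066 -0.0666  0.086 ]
front near [0.3647 0.0099 0.086 ]
rim far [ 0.6328 -0.0142  0.11  ]
rim near [0.3739 0.0718 0.11  ]
pull far [ 0.5373 -0.0628  0.068 ]
pull near [ 0.4241 -0.0276  0.068 ]
hinge far [0.6924 0.181  0.113 ]
hinge near [0.4314 0.2604 0.113 ]
side rim far [ 0.6341 -0.0062  0.11  ] hinge far [0.6919 0.185  0.113 ] near [0.4403 0.2657 0.113 ]
lid far (array([0.6717, 0.0983, 0.2975]), np.float64(0.002474061895439689))
lid near (array([0.4047, 0.1834, 0.2993]), np.float64(0.0034229673144821706))
w 0.27281450764641607
out [-0.3153 -0.949   0.    ] y along [ 0.949  -0.3153  0.    ]
0.05802686573426766
0.06170764315593653
0.07620112573832626 0.1975328465168895
0.07855971343530935 0.07899363267036749
bottle [0.6454 0.3038 0.    ] hammer [0.726  0.1604 0.02  ]
```

>>> send_rows --dr '[[0, 0, 0.7], [0, 0, 1.4], [0, 0, 2.1], [0, 0, 2.8], [0, 0, 3.5], [0, 0, 4.2], [0, 0, 4.8], [0, 0, 5.35]]' --xyz '[[2, -1.7, 0], [5, -4.2, 0], [9, -7.5, 0], [13, -11, 0], [17, -14.3, 0], [21, -17.7, 0], [25, -21, 0], [28, -23.6, 0]]' --jaw '[0, 0, 0, 0, 0, 0, 0, 0]'

```text
time_s: 1.1
eef_pos: [0.3569, -0.2559, 0.2501]
eef_rot: [-0.0, 0.988, -0.153, -0.0]
wrist_force: [0.3, -0.7, -0.0]
opening: 0.005
grasp_force: 0.0
```

```bash
cat >> h.py <<'E'
from scipy.spatial.transform import Rotation as R
W=np.array([.954,-.301,0]);W/=np.linalg.norm(W);OUT=np.array([W[1],-W[0],0])
def goal(p,tilt=0):  # tool y=OUT, tilt deg leans tip toward the chest
    o=ctrl.get_obs();q=R.from_quat(np.roll(o["eef_rot"],-1))
    g=R.from_matrix(np.c_[W,OUT,[0,0,-1]])*R.from_euler("x",tilt,degrees=True)
    np.set_printoptions(precision=3,suppress=True)
    print("t",o["time_s"],"pos",o["eef_pos"],"open",o["opening"],"F",o["wrist_force"])
    print("dr",(q.inv()*g).as_rotvec(degrees=True)/6,"xyz cm",q.inv().apply(np.array(p)-o["eef_pos"])*100)
E
python3 -c "
from h import *
goal([.46,-.1115,.15],18);goal([.46,-.1115,.072],18)"
```

```text
t 1.1 pos [ 0.357 -0.256  0.25 ] open 0.004698146776181386 F [ 0.335 -0.714 -0.044]
dr [ 2.996 -0.002 -0.019] xyz cm [  5.457 -16.881  10.013]
t 1.1 pos [ 0.357 -0.256  0.25 ] open 0.004698146776181386 F [ 0.335 -0.714 -0.044]
dr [ 2.996 -0.002 -0.019] xyz cm [  5.458 -16.878  17.813]
```

>>> send_rows --dr '[[0.5, 0, 0], [1, 0, 0], [1.5, 0, 0], [2, 0, 0], [2.5, 0, 0], [3, 0, 0], [3, 0, 0], [3, 0, 0]]' --xyz '[[1, -3, 2], [2, -6, 4.5], [3, -9, 7], [4, -12, 9.5], [5, -15, 12], [5.46, -16.9, 15], [5.46, -16.9, 17.8], [5.46, -16.9, 17.8]]' --jaw '[0, 0, 0, 0, 0, 0, 0, 0]'

```text
time_s: 2.1
eef_pos: [0.4575, -0.1118, 0.0704]
eef_rot: [-0.156, 0.976, -0.151, 0.021]
wrist_force: [-0.6, -0.6, 0.1]
opening: -0.001
grasp_force: 0.0
```

```bash
python3 -c "
from h import *
import cv2
cv2.imwrite('pics/s1.png',ctrl.camera('side')[:,:,::-1])
goal(np.array([.481,-.045,.072])+.0197*OUT,18)
goal(np.array([.481,-.045,.072])+(.0197-.06)*OUT,18)"
```

```text
t 2.15 pos [ 0.459 -0.113  0.072] open -0.00035942967777729054 F [-0.007 -0.368  0.274]
dr [-0.009  0.02  -0.014] xyz cm [ 0.102 -4.91   1.577]
t 2.15 pos [ 0.459 -0.113  0.072] open -0.00035942967777729054 F [-0.007 -0.368  0.274]
dr [-0.009  0.02  -0.014] xyz cm [  0.097 -10.615   3.437]
```

View pics/s1.png

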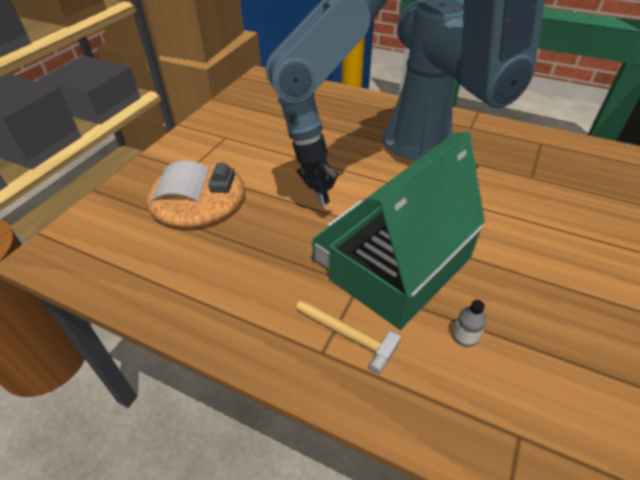

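The side view shows the shut fingers at about (323,203), standing clear in front of the pull. Next I'll push.

>>> send_rows --dr '[[0, 0, 0], [0, 0, 0], [0, 0, 0], [0, 0, 0], [0, 0, 0], [0, 0, 0], [0, 0, 0], [0, 0, 0]]' --xyz '[[0, -1.5, 0.5], [0, -3, 1], [0, -4, 1.3], [0, -4.7, 1.5], [0, -5.4, 1.8], [0, -6.1, 2], [0, -6.8, 2.2], [0, -7.5, 2.4]]' --jaw '[0, 0, 0, 0, 0, 0, 0, 0]'

```text
time_s: 3.15
eef_pos: [0.483, -0.038, 0.0725]
eef_rot: [-0.154, 0.976, -0.151, 0.024]
wrist_force: [-0.2, -2.6, -1.0]
opening: -0.002
grasp_force: 1.3
```

```bash
python3 -c "
from h import *
goal(np.array([.481,-.045,.072])+(.0197-.06)*OUT,18)"
```

```text
t 3.15 pos [ 0.483 -0.038  0.072] open -0.0017886815424545848 F [-0.238 -2.612 -0.968]
dr [ 0.004 -0.003 -0.011] xyz cm [ 0.012 -3.123  1.064]
```

>>> send_rows --dr '[[0, 0, 0], [0, 0, 0], [0, 0, 0], [0, 0, 0], [0, 0, 0], [0, 0, 0], [0, 0, 0], [0, 0, 0]]' --xyz '[[0, -0.5, 0.16], [0, -1, 0.33], [0, -1.4, 0.46], [0, -1.8, 0.6], [0, -2.1, 0.7], [0, -2.3, 0.76], [0, -2.5, 0.82], [0, -2.6, 0.86]]' --jaw '[0, 0, 0, 0, 0, 0, 0, 0]'

```text
time_s: 4.15
eef_pos: [0.4913, -0.0119, 0.0725]
eef_rot: [-0.155, 0.976, -0.151, 0.024]
wrist_force: [0.1, -2.6, 0.6]
opening: 0.002
grasp_force: 1.2
```

>>> send_rows --dr '[[0, 0, 0], [0, 0, 0], [0, 0, 0], [0, 0, 0], [0, 0, 0], [0, 0, 0], [0, 0, 0], [0, 0, 0]]' --xyz '[[0, -0.05, 0.02], [0, -0.1, 0.03], [0, -0.15, 0.05], [0, -0.2, 0.07], [0, -0.25, 0.08], [0, -0.3, 0.1], [0, -0.3, 0.1], [0, -0.3, 0.1]]' --jaw '[0, 0, 0, 0, 0, 0, 0, 0]'

```text
time_s: 5.15
eef_pos: [0.4922, -0.0089, 0.0725]
eef_rot: [-0.155, 0.976, -0.151, 0.024]
wrist_force: [-0.4, -2.1, 0.5]
opening: -0.002
grasp_force: 0.9
```

>>> send_rows --dr '[[0, 0, 0], [0, 0, 0], [0, 0, 0], [0, 0, 0], [0, 0, 0], [0, 0, 0], [0, 0, 0], [0, 0, 0]]' --xyz '[[0, -0.05, 0.02], [0, -0.1, 0.03], [0, -0.15, 0.05], [0, -0.2, 0.07], [0, -0.25, 0.08], [0, -0.3, 0.1], [0, -0.3, 0.1], [0, -0.3, 0.1]]' --jaw '[0, 0, 0, 0, 0, 0, 0, 0]'

```text
time_s: 6.15
eef_pos: [0.4932, -0.0059, 0.0725]
eef_rot: [-0.155, 0.976, -0.151, 0.024]
wrist_force: [0.3, -1.2, 0.4]
opening: 0.001
grasp_force: 0.9
```

>>> send_rows --dr '[[0, 0, 0], [0, 0, 0], [0, 0, 0], [0, 0, 0], [0, 0, 0], [0, 0, 0], [0, 0, 0], [0, 0, 0]]' --xyz '[[0, -0.05, 0.02], [0, -0.1, 0.03], [0, -0.15, 0.05], [0, -0.2, 0.07], [0, -0.2, 0.07], [0, -0.2, 0.07], [0, -0.2, 0.07], [0, -0.2, 0.07]]' --jaw '[0, 0, 0, 0, 0, 0, 0, 0]'

```text
time_s: 7.15
eef_pos: [0.4938, -0.0039, 0.0724]
eef_rot: [-0.155, 0.976, -0.151, 0.024]
wrist_force: [-0.3, -1.7, 0.8]
opening: 0.002
grasp_force: 0.8
```

>>> send_rows --dr '[[0, 0, 0], [0, 0, 0], [0, 0, 0], [0, 0, 0], [0, 0, 0], [0, 0, 0], [0, 0, 0], [0, 0, 0]]' --xyz '[[0, -0.05, 0.02], [0, -0.1, 0.03], [0, -0.15, 0.05], [0, -0.2, 0.07], [0, -0.2, 0.07], [0, -0.2, 0.07], [0, -0.2, 0.07], [0, -0.2, 0.07]]' --jaw '[0, 0, 0, 0, 0, 0, 0, 0]'

```text
time_s: 8.15
eef_pos: [0.4944, -0.002, 0.0724]
eef_rot: [-0.155, 0.976, -0.151, 0.024]
wrist_force: [-0.7, -2.9, 4.3]
opening: 0.001
grasp_force: 2.1
```

>>> send_rows --dr '[[0, 0, 0], [0, 0, 0], [0, 0, 0], [0, 0, 0], [0, 0, 0], [0, 0, 0], [0, 0, 0], [0, 0, 0]]' --xyz '[[0, -0.05, 0.02], [0, -0.1, 0.03], [0, -0.15, 0.05], [0, -0.2, 0.07], [0, -0.2, 0.07], [0, -0.2, 0.07], [0, -0.2, 0.07], [0, -0.2, 0.07]]' --jaw '[0, 0, 0, 0, 0, 0, 0, 0]'

```text
time_s: 9.15
eef_pos: [0.4946, -0.0017, 0.0724]
eef_rot: [-0.153, 0.976, -0.15, 0.024]
wrist_force: [-8.0, -13.3, 8.0]
opening: -0.0
grasp_force: 7.7
```

```bash
python3 -c "
from h import *
import cv2
a=ctrl.camera('top')[:,:,::-1][205:350,180:350]
b=ctrl.camera('side')[:,:,::-1][180:325,290:460]
cv2.imwrite('pics/c2.png',cv2.resize(np.hstack([a,b]),(800,341),interpolation=2))
goal(np.array([.481,-.045,.072])+(.0197-.06)*OUT,18)"
```

```text
t 9.25 pos [ 0.495 -0.002  0.072] open 0.001483757476284452 F [ -8.158 -13.114   7.734]
dr [ 0.031 -0.002 -0.   ] xyz cm [ 0.003  0.497 -0.12 ]
```

View pics/c2.png

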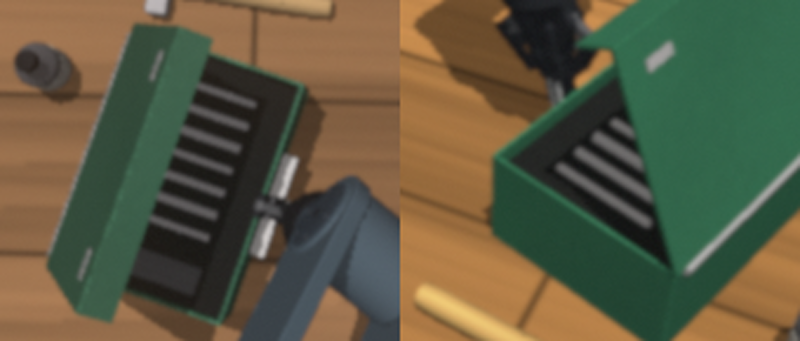

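The top crop shows the drawer gone flush behind the rim. Only the pull stands out, at about (275,205). The force rose to 15 N, so the drawer is home. I'll back off and rise above the lid.

>>> send_rows --dr '[[0, 0, 0], [0, 0, 0], [0, 0, 0], [-0.6, 0, 0], [-1.2, 0, 0], [-1.8, 0, 0], [-2.4, 0, 0], [-3, 0, 0]]' --xyz '[[0, 1, -0.33], [0, 3.5, -1.1], [0, 5.7, -1.85], [0, 4.2, -6.6], [0, 2.6, -11.4], [0, 0.8, -17], [0, -1, -22.5], [0, -3, -28.5]]' --jaw '[0, 0, 0, 0, 0, 0, 0, 0]'

```text
time_s: 10.25
eef_pos: [0.4763, -0.0559, 0.3531]
eef_rot: [0.0, 0.988, -0.153, -0.001]
wrist_force: [1.4, -0.1, -1.0]
opening: -0.001
grasp_force: 0.0
```

```bash
python3 - <<'E'
from h import *
import cv2
a=ctrl.camera('top')[:,:,::-1][205:350,180:350]
b=ctrl.camera('side')[:,:,::-1][125:325,300:500]
cv2.imwrite('pics/c3.png',np.hstack([cv2.resize(a,(400,341),interpolation=2),cv2.resize(b,(341,341),interpolation=2)]))
H=np.array([.565,.224,0])
goal(H+[0,0,.37],0);goal(H+[0,0,.287],0)
E
```

```text
t 10.35 pos [ 0.48  -0.056  0.36 ] open -0.0016174388330678045 F [ 1.168 -0.774  1.304]
dr [ 0.007 -0.118  0.014] xyz cm [ -0.249 -29.293  -1.076]
t 10.35 pos [ 0.48  -0.056  0.36 ] open -0.0016174388330678045 F [ 1.168 -0.774  1.304]
dr [ 0.007 -0.118  0.014] xyz cm [ -0.352 -29.3     7.223]
```

View pics/c3.png

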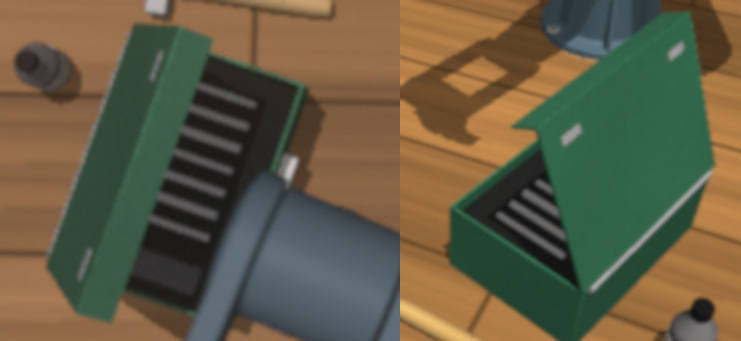

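The drawer stays flush, with the pull at (288,168) in the top crop, and the lid is still raised. I'll cross over the lid, then descend behind it.

>>> send_rows --dr '[[0, 0, 0], [0, 0, 0], [0, 0, 0], [0, 0, 0], [0, 0, 0], [0, 0, 0], [0, 0, 0], [0, 0, 0]]' --xyz '[[0, -1, -2], [0, -4, -4], [0, -9, -4], [0, -14, -4], [0, -19, -4], [0, -24, -4], [-0.3, -28, -4], [-0.3, -29.3, -4]]' --jaw '[0, 0, 0, 0, 0, 0, 0, 0]'

```text
time_s: 11.35
eef_pos: [0.562, 0.2258, 0.3901]
eef_rot: [-0.0, 0.989, -0.151, -0.002]
wrist_force: [0.1, -0.3, 0.0]
opening: 0.003
grasp_force: 0.0
```

```bash
python3 - <<'E'
from h import *
H=np.array([.565,.224,0])
goal(H+[0,0,.287],0);goal(H+[0,0,.287]+.055*OUT,0)
for th in np.radians([65,55,45,35,25,15,8,3,0]):
    r=.17;print(round(np.degrees(th)),"dY",100*(r*np.cos(th)-.0025*np.sin(th)-.0145),"tcp z",100*(.113+.019+r*np.sin(th)+.0025*np.cos(th)))
E
```

```text
t 11.35 pos [0.562 0.226 0.39 ] open 0.0033494929820790144 F [ 0.138 -0.322  0.033]
dr [0.003 0.032 0.022] xyz cm [ 0.372  0.083 10.305]
t 11.35 pos [0.562 0.226 0.39 ] open 0.0033494929820790144 F [ 0.138 -0.322  0.033]
dr [0.003 0.032 0.022] xyz cm [ 0.36   5.583 10.307]
65 dY 5.50793350283273 tcp z 28.712886945058223
55 dY 8.096011406895538 tcp z 27.268978862000626
45 dY 10.394038584874673 tcp z 25.397591975467947
35 dY 12.3321906438251 tcp z 23.155587429040033
25 dY 13.851577814187873 tcp z 20.611087396351056
15 dY 14.906034285638532 tcp z 17.84140522331512
8 dY 15.34976389336668 tcp z 15.813509733506507
3 dY 15.513618101767019 tcp z 14.339368639818689
0 dY 15.55 tcp z 13.450000000000001
```

>>> send_rows --dr '[[0, 0, 0], [0, 0, 0], [0, 0, 0], [0, 0, 0], [0, 0, 0], [0, 0, 0], [0, 0, 0], [0, 0, 0]]' --xyz '[[0.3, 0, 3], [0.3, 0, 6.5], [0.3, 0, 10.3], [0.3, 1.5, 10.3], [0.3, 3, 10.3], [0.3, 4, 10.3], [0.3, 4.5, 10.3], [0.3, 5, 10.3]]' --jaw '[0, 0, 0, 0, 0, 0, 0, 0]'

```text
time_s: 12.35
eef_pos: [0.5506, 0.1746, 0.2898]
eef_rot: [-0.0, 0.988, -0.153, 0.001]
wrist_force: [0.6, 0.0, -0.6]
opening: -0.002
grasp_force: 0.0
```

```bash
python3 - <<'E'
from h import *
import cv2
cv2.imwrite('pics/s4.png',ctrl.camera('side')[:,:,::-1])
H=np.array([.565,.224,0])
goal(H+[0,0,.287]+.055*OUT,0)
E
```

```text
t 12.4 pos [0.55  0.174 0.289] open 0.0003899993069388815 F [0.625 0.329 0.899]
dr [-0.001 -0.007 -0.01 ] xyz cm [-0.102  0.32   0.245]
```

View pics/s4.png

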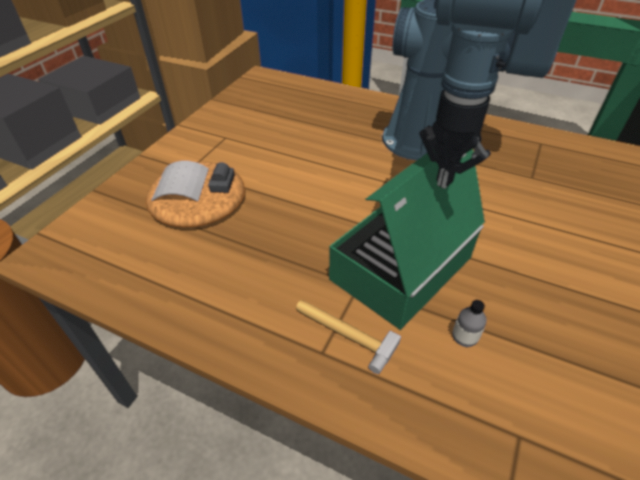

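The side view shows the shut fingertips at about (443,185), behind the lid's outer face, with the hand clear above the lid edge. I'll follow the arc next.

>>> send_rows --dr '[[0, 0, 0], [0, 0, 0], [0, 0, 0], [0, 0, 0], [0, 0, 0], [0, 0, 0], [0, 0, 0], [0, 0, 0]]' --xyz '[[0, 0.3, 0.2], [0, 0.9, 0.5], [0, 1.6, 0.9], [0, 2.3, 1.3], [0, 3, 1.7], [0, 3.7, 2.2], [0, 4.5, 2.9], [0, 5.2, 3.5]]' --jaw '[0, 0, 0, 0, 0, 0, 0, 0]'

```text
time_s: 13.4
eef_pos: [0.5347, 0.1247, 0.2534]
eef_rot: [0.0, 0.988, -0.153, 0.0]
wrist_force: [0.8, 0.1, 3.6]
opening: -0.004
grasp_force: 1.6
```

```bash
python3 - <<'E'
from h import *
import cv2
cv2.imwrite('pics/s5.png',ctrl.camera('side')[80:380,250:550,::-1])
H=np.array([.565,.224,0])
for s,z in((.1385,.206),(.149,.178),(.1555,.1345)): goal(H+[0,0,z]+s*OUT,0)
E
```

```text
t 13.45 pos [0.534 0.124 0.252] open 0.001341425216512445 F [1.269 0.283 2.321]
dr [ 0.011  0.008 -0.014] xyz cm [-0.059  3.385  4.652]
t 13.45 pos [0.534 0.124 0.252] open 0.001341425216512445 F [1.269 0.283 2.321]
dr [ 0.011  0.008 -0.014] xyz cm [-0.055  4.432  7.453]
t 13.45 pos [0.534 0.124 0.252] open 0.001341425216512445 F [1.269 0.283 2.321]
dr [ 0.011  0.008 -0.014] xyz cm [-0.05   5.077 11.804]
```

View pics/s5.png

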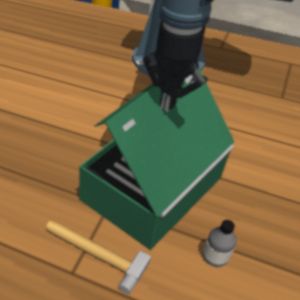

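The crop shows the lid coming down, with the fingertip in contact at (168,103) and about 3.5 N. I'll carry on along the arc.

>>> send_rows --dr '[[0, 0, 0], [0, 0, 0], [0, 0, 0], [0, 0, 0], [0, 0, 0], [0, 0, 0], [0, 0, 0], [0, 0, 0]]' --xyz '[[0, 0.7, 0.7], [0, 1.3, 1.4], [0, 1.9, 2.2], [0, 2.5, 3], [0, 3, 3.8], [0, 3.4, 4.65], [0, 3.7, 5.3], [0, 4, 6]]' --jaw '[0, 0, 0, 0, 0, 0, 0, 0]'

```text
time_s: 14.45
eef_pos: [0.5225, 0.0871, 0.1934]
eef_rot: [0.0, 0.988, -0.153, -0.0]
wrist_force: [0.4, -1.7, 3.8]
opening: -0.003
grasp_force: 1.4
```

>>> send_rows --dr '[[0, 0, 0], [0, 0, 0], [0, 0, 0], [0, 0, 0], [0, 0, 0], [0, 0, 0], [0, 0, 0], [0, 0, 0]]' --xyz '[[0, 0.2, 0.7], [0, 0.4, 1.4], [0, 0.6, 2.1], [0, 0.8, 2.8], [0, 0.9, 3.5], [0, 1, 4.1], [0, 1, 4.6], [0, 1, 5]]' --jaw '[0, 0, 0, 0, 0, 0, 0, 0]'

```text
time_s: 15.45
eef_pos: [0.5196, 0.0777, 0.1436]
eef_rot: [0.0, 0.988, -0.153, -0.0]
wrist_force: [-2.1, -1.9, 3.2]
opening: -0.002
grasp_force: 1.3
```

```bash
python3 - <<'E'
from h import *
goal(np.array([.565,.224,.1345])+.1555*OUT,0)
E
```

```text
t 15.45 pos [0.52  0.078 0.144] open -0.001840140026945293 F [-2.083 -1.875  3.169]
dr [ 0.002  0.002 -0.008] xyz cm [-0.069  0.227  0.906]
```

>>> send_rows --dr '[[0, 0, 0], [0, 0, 0], [0, 0, 0], [0, 0, 0], [0, 0, 0], [0, 0, 0], [0, 0, 0], [0, 0, 0]]' --xyz '[[0, 0, 0.15], [0, 0, 0.3], [0, 0, 0.4], [0, 0, 0.5], [0, 0, 0.6], [0, 0, 0.7], [0, 0, 0.75], [0, 0, 0.8]]' --jaw '[0, 0, 0, 0, 0, 0, 0, 0]'

```text
time_s: 16.45
eef_pos: [0.5196, 0.0777, 0.1358]
eef_rot: [-0.0, 0.988, -0.153, -0.0]
wrist_force: [-1.9, -2.0, 2.3]
opening: 0.0
grasp_force: 1.3
```

>>> send_rows --dr '[[0, 0, 0], [0, 0, 0], [0, 0, 0], [0, 0, 0], [0, 0, 0], [0, 0, 0], [0, 0, 0], [0, 0, 0]]' --xyz '[[0, 0, 0.05], [0, 0, 0.1], [0, 0, 0.15], [0, 0, 0.2], [0, 0, 0.2], [0, 0, 0.2], [0, 0, 0.2], [0, 0, 0.2]]' --jaw '[0, 0, 0, 0, 0, 0, 0, 0]'

```text
time_s: 17.45
eef_pos: [0.5197, 0.0777, 0.1345]
eef_rot: [0.0, 0.988, -0.153, 0.0]
wrist_force: [-2.7, -1.9, 7.8]
opening: -0.001
grasp_force: 3.9
```

>>> send_rows --dr '[[0, 0, 0], [0, 0, 0], [0, 0, 0], [0, 0, 0], [0, 0, 0], [0, 0, 0], [0, 0, 0], [0, 0, 0]]' --xyz '[[0, 0, 0.03], [0, 0, 0.06], [0, 0, 0.08], [0, 0, 0.1], [0, 0, 0.1], [0, 0, 0.1], [0, 0, 0.1], [0, 0, 0.1]]' --jaw '[0, 0, 0, 0, 0, 0, 0, 0]'

```text
time_s: 18.45
eef_pos: [0.5197, 0.0778, 0.1345]
eef_rot: [0.0, 0.988, -0.152, 0.0]
wrist_force: [-7.1, -2.5, 15.9]
opening: -0.0
grasp_force: 7.7
```

>>> send_rows --dr '[[0, 0, 0], [0, 0, 0], [0, 0, 0], [0, 0, 0], [0, 0, 0], [0, 0, 0], [0, 0, 0], [0, 0, 0]]' --xyz '[[0, 0, -0.5], [0, 0, -2], [0, 0, -5], [0, 0, -8], [0, 4, -11], [0, 8, -13], [0, 12, -14], [0, 12, -14]]' --jaw '[0, 0, 0, 0, 0, 0, 0, 0]'

```text
time_s: 19.45
eef_pos: [0.4837, -0.0386, 0.2746]
eef_rot: [0.0, 0.988, -0.154, 0.002]
wrist_force: [1.0, -0.2, 0.1]
opening: 0.001
grasp_force: 0.0
```

```bash
python3 - <<'E'
from h import *
import cv2
a=ctrl.camera('top')[:,:,::-1][205:350,180:350]
b=ctrl.camera('side')[:,:,::-1][150:350,300:500]
cv2.imwrite('pics/c6.png',np.hstack([cv2.resize(a,(400,341),interpolation=2),cv2.resize(b,(341,341),interpolation=2)]))
print(ctrl.get_obs()['wrist_force'])
E
```

```text
[ 0.9272179   0.56229742 -0.60300083]
```

View pics/c6.png

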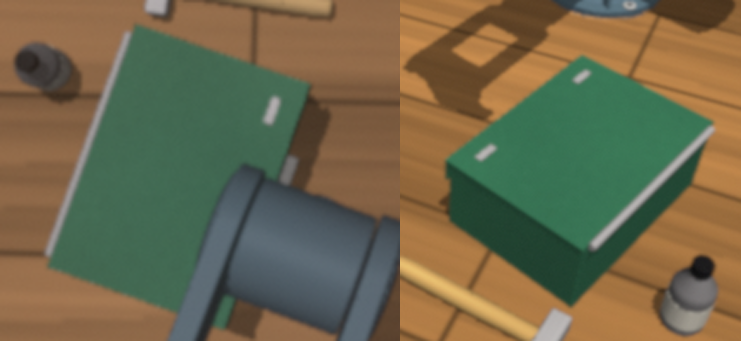

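Both views show the lid flat and shut over the drawer, with the lip in front and the arm clear of the chest.

```bash
python3 -c "
from bench import ctrl
print(ctrl.hand_in())"
```

```text
the job is handed in; nothing more can be done
None
```

The chest is closed and the job handed in: I pushed the drawer home, then swung the lid down until it lay flat and shut; the hand-in returned no verdict.

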